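# Draw the ripening board out to its line and hold it

### The job

Slide the ripening board that carries the yellow cheese wheel straight out of the rack, towards the robot, until the dark line across the board is level with the front edge of the rack's front rail, so that the wheel stands out in the open to be brushed. Out there the board tips if it is let go: finish while still holding it, level and still on the rail, with the wheel standing where it stood on the board. Leave the board with the red wheel, the jar and the brush alone.

Things in the scene. Friction and masses are not known exactly. Their poses are not given: they have to be found in the camera images.
- rack: Fixed bench-top rack of 24 mm square steel tube, 420 mm wide (y), 400 deep (x), 150 high, open above. Origin on the table under the middle of the front rail's front edge; +x points into the rack, so that edge is x = 0, z = 0.150 here and outward is -x. Two boards lie on it side by side, centred near y = +85 and -85 mm (either way round), on rails and runners, with no side guides.
- yellow_board: Loose spruce board 400 x 140 x 20 mm, 0.5 kg, with the yellow wheel. Origin at its outer end, on the underside at mid width; x along it, inward. On top at each end, flush with it, a grip batten: 22 mm thick (x), 110 wide, 42 high. At first 45 to 100 mm stands out of the rack. Loaded it balances about 165 mm from the outer end: farther out it tips unless held. A dark burnt line, 4 mm wide, crosses it at x = 240 mm.
- yellow_board_grip (a point): Point inside that board's outer grip batten: mid width, mid thickness (11 mm from the end), 24 mm above the board's top, 18 mm below the batten's top. Axes as the board's. The batten can be pinched from above across its 22 mm thickness (along the board's x); the wheel begins 48 to 68 mm behind the batten's inner face.
- yellow_board_seat (a point): Point on the top face of the yellow wheel's board, 130 mm from its outer end at mid width, where the yellow wheel stands to within about 10 mm.
- yellow_wheel: Glossy yellow-coated round cheese, diameter 100 mm, height 58 mm, about 0.4 kg, standing loose on its board. Origin at the centre of its underside, z up.
- red_board: The other board, the same in every way, carrying the red wheel beside the first, about 30 mm away. To be left alone.
- red_wheel: Red-waxed round cheese, the same size as the yellow one, on the other board. To be left alone.
- jar: Amber glass jar with white cap, diameter 70 mm, height 95 mm, standing on the table to the left. Origin at the centre of its underside. To be left alone.
- brush: Hand brush lying on the table to the right, under 40 mm high. To be left alone.
Things that resemble listed ones, but are neither listed nor needed, are in the scene too. What is meant by the yellow_wheel is not pink or turquoise, and is the larger of those in its own colour.

How it is judged (in metres and radians):
On the way:
1. The yellow wheel's board is drawn out past its balance point, in the robot's hold (x of yellow_board in the frame of rack below -0.19 m and contact force between the fingers and yellow_board above 1 N), for 0.1 s.
At the end, for the whole second after the job is handed in: Line within 10 mm of the rail's front edge; board bearing on the rack, level (0.06 rad, outer end -15/+18 mm), in line with the rack (0.12 rad), still, held by the fingers (over 1.5 N), propped by no bystander; yellow wheel upright within 30 mm of its place on the board (x of yellow_board in the frame of rack between -0.25 and -0.23 m and contact force between yellow_board and rack above 0.5 N and z of yellow_board in the frame of rack between 0.135 and 0.168 m and angle between yellow_board's own z axis and vertical below 0.06 rad and angle between the x axis of yellow_board and the x axis of rack, either way round below 0.12 rad and contact force between the fingers and yellow_board above 1.5 N and contact force between yellow_board and red_board below 0.1 N and contact force between yellow_board and jar below 0.1 N and contact force between yellow_board and brush below 0.1 N and linear speed of yellow_board below 0.02 m/s and distance between yellow_wheel and yellow_board_seat below 0.03 m and angle between yellow_wheel's own z axis and vertical below 0.1 rad); the arm keeps its last pose, push and grip.
It fails at once if the yellow wheel's board tips (more than 0.15 rad) (angle between yellow_board's own z axis and vertical above 0.15 rad).
It fails at once if the yellow wheel's board is lifted off the rack instead of slid (outer end raised more than 40 mm) (z of yellow_board in the frame of rack above 0.19 m).
It fails at once if the yellow wheel slides or falls from its place (more than 40 mm) (distance between yellow_wheel and yellow_board_seat above 0.04 m).
It fails at once if the other board or its red wheel is disturbed (moved more than 15 mm) (distance of any of red_board, red_wheel from where it was at the start of the episode above 0.015 m).
It fails at once if the jar or the brush is disturbed (moved more than 20 mm) (distance of any of jar, brush from where it was at the start of the episode above 0.02 m).
It also fails if it takes over 32 s, if anything falls off the work surface, if the arm or the gripper's body presses on something with over 40 N, if the wrist force passes 120 N, or if a joint passes its speed limit or range.

### The arm

A 6-joint arm with a two-finger parallel gripper is mounted at the origin on the work surface. World frame = base frame: x ahead of the robot, y to its left, z up, the work surface at z = 0. Lengths are in m, angles in degrees, forces in N, time in s.
With the tool pointing down it reaches from about 0.325 to 0.9 m from the base axis. Payload 3.5 kg.
Tool frame: the origin (TCP) lies on the centre line of the jaws, within the pads' length; the fingertips stand ahead of it and the grasp point (between the pads) lies 5 mm behind it (r.tip_extent is the z of the fingertips in the tool frame, in m); z points along the fingers, x is the direction in which the jaws open and shut, and the axes are right-handed (so a half turn about z gives the same grasp; the last joint's range is limited). The gripper opens to 85 mm and grips with 20 to 120 N. Pads are 22 mm wide; open, the fingers measure 114 mm over their backs; the gripper's body (76 mm by 85 mm) begins 54 mm behind the grasp point. The pads swing forward as they close: fully open they stand 13 mm farther back than shut.
Start: joints at [-5.924, 15.837, -1.513, 72.651, 0, 84.076], TCP at [0.625, -0, 0.245] pointing down, gripper open.
Joint ranges: [-178.77, 178.77], [-48.84, 107.48], [-61.69, 71.31], [-111.58, 123.2], [-90, 87.43], [-180, 180]. Speed limits (degrees/s): [147.25, 147.25, 180, 180, 180, 180].

### API

Orientations are given as [roll, pitch, yaw] about the fixed x, y, z axes, in that order (R = Rz(yaw) Ry(pitch) Rx(roll)).
In Python, from cell import r, vision gives the robot as it stands.
- The arm moves only by the tool move_arm, never from a script. Its arguments are lists of equal length, an entry for each row: "translation": the shift along the tool's x, y, z in cm, a list of three; "turn": the turn about the tool's z in degrees. In form: {"translation": [[dx, dy, dz], ...], "turn": [turn, ...]}. A call has 1 to 12 rows; each row shifts and turns the commanded pose from where the row before left it, along the tool's axes as they then stand; what a row does not reach is not made up. A row lasts 1/12 s, in which the tool goes at most 41.7 mm and 7.16 degrees, less where a joint would pass 70% of its speed; a pose out of reach is approached as far as the arm can. A call with a gripper value outside its range is refused whole. "hand" is the opening, from 0 (shut) to 1 (fully open), set as the call begins (left out, the last holds). The fingers move at their own pace and stop on an object; "grip_force" is the grip in N (left out, the last holds). Time passes only in rows, so rows that do not move let the fingers close. It gives the time, the measured TCP pose, the force and the opening at its end, in the units of the state.
- r.sense(): the state, without advancing time (a new reading comes with each control period).
- vision.grab_frame(name): name is "scene" or "side" or "wrist"; returns the picture (480x640x3 uint8, blue, green, red); there is no depth.
- vision.get_calibration(name): a dict with "fx", "fy", "cx", "cy" (pixels), "pose" (4x4, takes a point from camera to world coordinates); the wrist camera has in their place "mount" (4x4, takes a point from camera to tool coordinates, whose origin is the TCP and whose axes are the tool frame's). Camera axes: x right, y up, looking along -z (the intrinsics and any distortion apply to the point x, -y, -z); pixel columns grow to the right and rows downward; lengths in m; the calibration is good to about 2 mm. A picture is of the moment at which its call begins: read the wrist's pose just before it. get_calibration takes no time and is no camera call.
- r.finish_job(): hands the job in, once; it reports no verdict.
The state is a dict: "t": time; "joint_pos": joint angles; "joint_vel": joint speeds; "effort": joint torques, N m; "eef_pos": TCP position; "eef_rot": TCP orientation; "contact_force": force on the tool from outside, world axes, zero at the start; "torque": the same for the moment, N m; "opening": finger opening in m.
Only numpy, scipy, OpenCV 4.12 (cv2) and the standard library are available. Lean on these libraries where they do the work, as an engineer would, in place of code of your own. Each camera call takes 0.05 s, during which the arm holds its last target.

## Working session

There is one attempt and no reset: what is moved stays moved. The work goes in short steps, Python scripts to look and compute and a tool call to move; the robot and the scene stay as the last step left them, time stands still between calls to the robot, and variables do not carry over. Pictures are saved under pics/ and viewed, and the job is handed in when it is done.

Besides the shell and the picture viewer there is one more tool, called as name(argument=value, ...) on one line, values as JSON. move_arm: Moves the arm, as the interface text tells. Its arguments: {"type":"object","properties":{"translation":{"type":"array"},"turn":{"type":"array"},"hand":{"type":"number"},"grip_force":{"type":"number"}},"required":["translation","turn"]}

```bash
mkdir -p pics; python3 - <<'E'
from cell import r, vision
import cv2
s=r.sense();print(s, r.tip_extent)
for n in("scene","side","wrist"):
    cv2.imwrite(f"pics/{n}0.png",vision.grab_frame(n)); print(n,vision.get_calibration(n))
E
```

```text
{'t': 0.0, 'joint_pos': array([-5.92526681e+00,  1.58820998e+01, -1.59834715e+00,  7.26489277e+01,
        2.28770000e-04,  8.40744118e+01]), 'joint_vel': array([ 0.04988247,  0.01971097, -0.048575  ,  0.06023757, -0.01031084,
       -0.00985642]), 'effort': array([-1.23772923e-03, -4.45513523e+01,  2.95201170e+01,  1.64704624e-02,
       -2.18722530e-04, -1.59438730e-05]), 'eef_pos': array([6.24261338e-01, 5.81832025e-05, 2.44113860e-01]), 'eef_rot': array([-1.79986416e+02,  1.28659728e-01,  3.36375595e-04]), 'contact_force': array([0.38963942, 0.37007272, 0.21460192]), 'torque': array([-0.03574544,  0.00182097, -0.01922629]), 'opening': 0.08507023531089786} 0.014
scene {'fx': 549.8546696658542, 'fy': 549.8546696658542, 'cx': 315.06360409802454, 'cy': 245.4253689712994, 'pose': array([[ 0.28033379, -0.70174877,  0.65495162,  1.61367244],
       [ 0.95970547,  0.21872609, -0.17642084, -0.2684592 ],
       [-0.0194519 ,  0.67801738,  0.73478845,  1.23505507],
       [ 0.        ,  0.        ,  0.        ,  1.        ]])}
side {'fx': 511.13095415472344, 'fy': 511.13095415472344, 'cx': 318.51080458137443, 'cy': 242.70255053254974, 'pose': array([[ 0.95852266,  0.13473426, -0.25115929,  0.36052255],
       [-0.28485159,  0.48281234, -0.82810133, -0.9286956 ],
       [ 0.00968918,  0.86529702,  0.50116583,  0.69265473],
       [ 0.        ,  0.        ,  0.        ,  1.        ]])}
wrist {'fx': 412.19940342390294, 'fy': 412.19940342390294, 'cx': 321.1100273041778, 'cy': 233.11884618789148, 'mount': array([[ 9.99999072e-01, -1.33357008e-03,  2.78664592e-04,
         1.57959532e-04],
       [-1.19498170e-03, -9.56818183e-01, -2.90684601e-01,
        -7.36591061e-02],
       [ 6.54279634e-04,  2.90683998e-01, -9.56818888e-01,
        -1.28442159e-01],
       [ 0.00000000e+00,  0.00000000e+00,  0.00000000e+00,
         1.00000000e+00]])}
```

View pics/scene0.png

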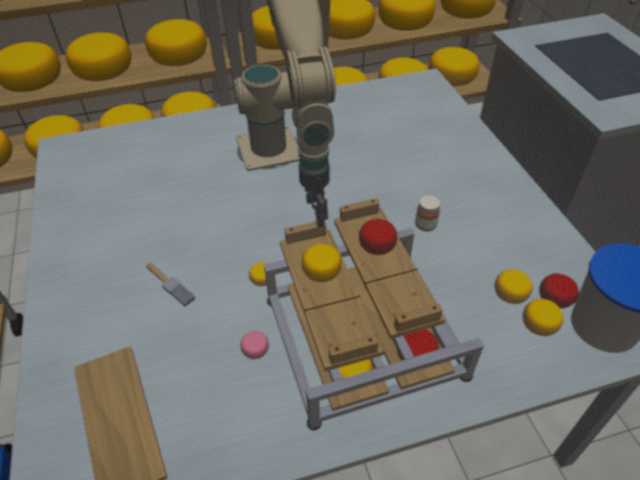

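View pics/side0.png

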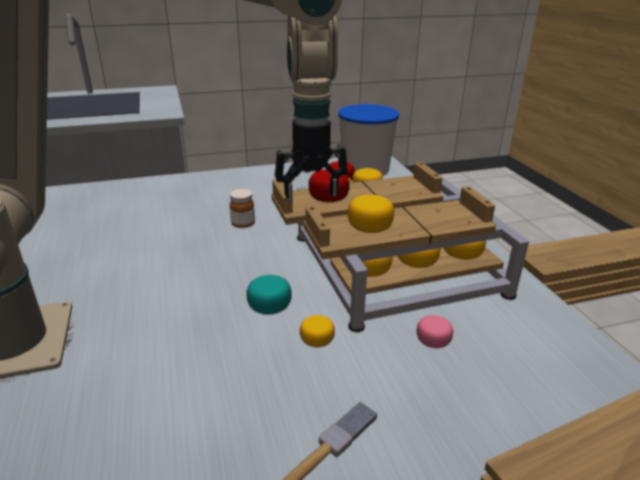

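View pics/wrist0.png

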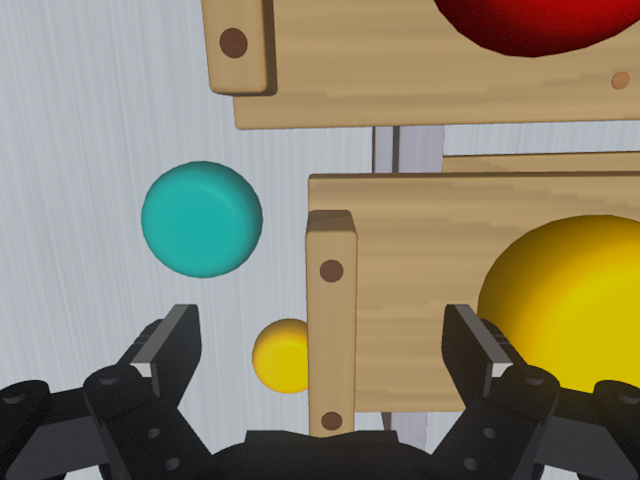

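The scene picture shows these yellow candidates:
- (322,261): on the board in the rack.
- (260,273): small, on the table. It also appears at side (318,330).
- (514,285) and (543,316): on the table beside the bucket.
- Three or so on the lower rack shelf.

Only (322,261) stands on a board on top of the rack, and it is the larger of the yellow ones there, so I take it as the target. In the wrist view its board's batten spans about x 306–356, y 211–437. I'll enlarge to confirm and measure.

```bash
cat > h.py <<'E'
import numpy as np, cv2
from scipy.spatial.transform import Rotation as R
from cell import r, vision
def campose(n,s=None):
    c=vision.get_calibration(n)
    if n!="wrist": return c,c["pose"]
    s=s or r.sense(); T=np.eye(4);T[:3,:3]=R.from_euler("xyz",s["eef_rot"],degrees=True).as_matrix();T[:3,3]=s["eef_pos"]
    return c,T@c["mount"]
def onz(n,uv,z,s=None):
    c,P=campose(n,s); d=P[:3,:3]@np.array([(uv[0]-c["cx"])/c["fx"],-(uv[1]-c["cy"])/c["fy"],-1])
    return P[:3,3]+d*(z-P[2,3])/d[2]
def proj(n,p,s=None):
    c,P=campose(n,s); q=P[:3,:3].T@(np.array(p)-P[:3,3]); return c["cx"]+c["fx"]*q[0]/-q[2], c["cy"]-c["fy"]*q[1]/-q[2]
E
python3 - <<'E'
from h import *
for uv,z,l in [((306,237),.212,'bat top L outer'),((355,237),.212,'bat L inner'),((307,437),.212,'R outer'),((355,437),.212,'R inner'),((331,271),.212,'h1'),((331,421),.212,'h2'),((310,176),.17,'board corner L'),((398,130),.15,'rail edge'),((393,425),.15,'rail edge R'),((443,130),.15,'rail back'),((376,412),.17,'board R edge'),((640,174),.17,'board L edge far'),((238,128),.17,'red corner')]:
    print(l,onz("wrist",uv,z).round(4))
for uv,z,l in [((307,307),.17,'line a'),((360,295),.17,'line b'),((270,296),.15,'rack corner')]:
    print(l,onz("scene",uv,z).round(4))
w=cv2.imread("pics/wrist0.png"); s=cv2.imread("pics/scene0.png"); d=cv2.imread("pics/side0.png")
cv2.imwrite("pics/c1.png",np.vstack([np.hstack([cv2.resize(s[210:360,240:440],(400,300),interpolation=2),cv2.resize(d[150:300,270:470],(400,300),interpolation=2)]),np.hstack([cv2.resize(w[110:260,290:490],(400,300),interpolation=2),cv2.resize(w[330:480,290:490],(400,300),interpolation=2)])]))
E
```

```text
bat top L outer [0.6183 0.0232 0.212 ]
bat L inner [0.6383 0.0232 0.212 ]
R outer [ 0.6178 -0.0774  0.212 ]
R inner [ 0.6409 -0.0773  0.212 ]
h1 [0.6286 0.0083 0.212 ]
h2 [ 0.6293 -0.068   0.212 ]
board corner L [0.6189 0.0416 0.17  ]
rail edge [0.6646 0.0627 0.15  ]
rail edge R [ 0.6718 -0.1257  0.15  ]
rail back [0.6882 0.0627 0.15  ]
board R edge [ 0.657  -0.0985  0.17  ]
board L edge far [0.7812 0.0428 0.17  ]
red corner [0.5846 0.0645 0.17  ]
line a [ 0.8508 -0.0873  0.17  ]
line b [0.8541 0.0456 0.17  ]
rack corner [ 0.7771 -0.1626  0.15  ]
```

View pics/c1.png

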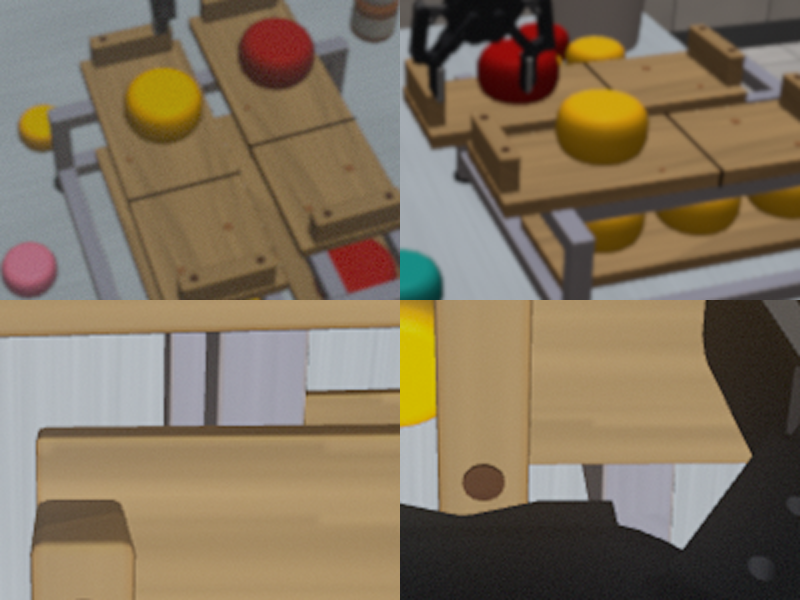

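The crop confirms it: the large yellow wheel stands on the right-hand board, with the dark line behind it. Measured values:

| Quantity | Value |
|---|---|
| Outer end of board | x ≈ 0.618 |
| Batten centre | ≈ (0.629, −0.030) |
| Rail front edge at mid-board | x ≈ 0.668 |
| Board protrusion | 50 mm (45–100 expected) |
| Board width | 140 mm (as given) |

I'll go over the batten with the fingers part open, which keeps them clear of the wheel, and then descend.

move_arm(translation=[[0.2,1,0],[0.2,1,0],[0.1,1,0],[0,0,0],[0,0,0]], turn=[0,0,0,0,0], hand=0.58)

```text
t: 0.57
eef_pos: [0.6301, -0.0311, 0.2452]
eef_rot: [-180.0, 0.0, -0.1]
contact_force: [0.1, -0.1, 0.7]
opening: 0.0496
```

```bash
python3 - <<'E'
from h import *
s=r.sense(); f=vision.grab_frame("wrist"); cv2.imwrite("pics/w1.png",f)
print(s["t"],s["eef_pos"],s["opening"])
for x in(.618,.629,.640): print(proj("wrist",(x,s["eef_pos"][1],.212)))
E
```

```text
0.5667 [ 0.63008585 -0.0311433   0.24521657] 0.04961867601939437
(np.float64(292.7108630179382), np.float64(289.11714733593027))
(np.float64(318.42923155323774), np.float64(289.1265098243756))
(np.float64(344.1499460676383), np.float64(289.1358731668487))
```

View pics/w1.png

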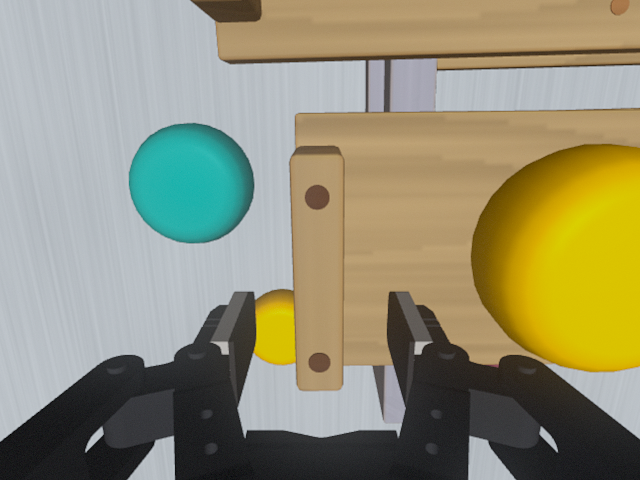

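The wrist view shows the batten centred between the pads: x 293–344 at mid, as predicted, with holes at (317,197) and (319,362). I'll descend and close.

```bash
python3 - <<'E'
from h import *
for uv,z,l in [((317,197),.212,'h1'),((319,362),.212,'h2'),((389,60),.15,'rail L'),((436,60),.15,'rail back L'),((384,370),.15,'rail R?'),((405,370),.15,'railback R?'),((296,114),.17,'corner'),((640,110),.17,'Ledge'),((218,60),.17,'red corner'),((472,255),.2,'wheel')]:
    print(l,onz("wrist",uv,z).round(4))
f=cv2.imread("pics/w1.png"); cv2.imwrite("pics/c2.png",np.hstack([cv2.resize(f[50:130,350:450],(400,320),interpolation=2),cv2.resize(f[350:430,350:450],(400,320),interpolation=2)]))
E
```

```text
h1 [0.6285 0.009  0.212 ]
h2 [ 0.6292 -0.0671  0.212 ]
rail L [0.6642 0.0661 0.15  ]
rail back L [0.6879 0.0661 0.15  ]
rail R? [ 0.6698 -0.1151  0.15  ]
railback R? [ 0.683  -0.1151  0.15  ]
corner [0.6182 0.0403 0.17  ]
Ledge [0.7811 0.0421 0.17  ]
red corner [0.5829 0.064  0.17  ]
wheel [ 0.6977 -0.02    0.2   ]
```

View pics/c2.png

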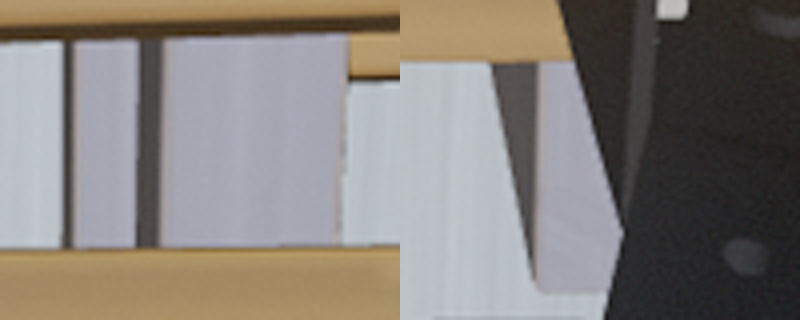

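move_arm(translation=[[0,0,1.5],[0,0,1.5],[0,0,1.3],[0,0,1],[0,0,0],[0,0,0]], turn=[0,0,0,0,0,0])

```text
t: 1.12
eef_pos: [0.6295, -0.0298, 0.1918]
eef_rot: [-180.0, 0.1, 0.0]
contact_force: [-0.5, 0.2, 0.7]
opening: 0.0498
```

move_arm(translation=[[0,0,0],[0,0,0],[0,0,0],[0,0,0],[0,0,0],[0,0,0]], turn=[0,0,0,0,0,0], hand=0, grip_force=70)

```text
t: 1.62
eef_pos: [0.6299, -0.03, 0.1938]
eef_rot: [180.0, -0.0, 0.0]
contact_force: [-3.3, 0.6, 6.8]
opening: 0.0209
```

The batten is held, with an opening of 21 mm. I'll pull slowly, with a gentle start and stop.

move_arm(translation=[[-0.1,0,0],[-0.2,0,0],[-0.3,0,0],[-0.4,0.01,0],[-0.4,0.01,0],[-0.4,0.01,0],[-0.4,0.01,0],[-0.4,0.01,0],[-0.4,0.01,0],[-0.3,0.01,0],[-0.2,0,0],[-0.1,0,0]], turn=[0,0,0,0,0,0,0,0,0,0,0,0])

```text
t: 2.62
eef_pos: [0.5963, -0.031, 0.1935]
eef_rot: [180.0, -0.3, -0.0]
contact_force: [5.1, -0.4, 1.7]
opening: 0.0214
```

```bash
python3 - <<'E'
from h import *
s=r.sense(); f=vision.grab_frame("wrist"); g=vision.grab_frame("side")
cv2.imwrite("pics/c3.png",np.hstack([cv2.resize(f,(400,300)),cv2.resize(g,(400,300))]))
print(s["t"],s["eef_pos"],s["contact_force"],s["opening"])
E
```

```text
2.6167 [ 0.59625548 -0.03104673  0.19347539] [ 5.09154709 -0.39478436  1.65736845] 0.021387048315648673
```

View pics/c3.png

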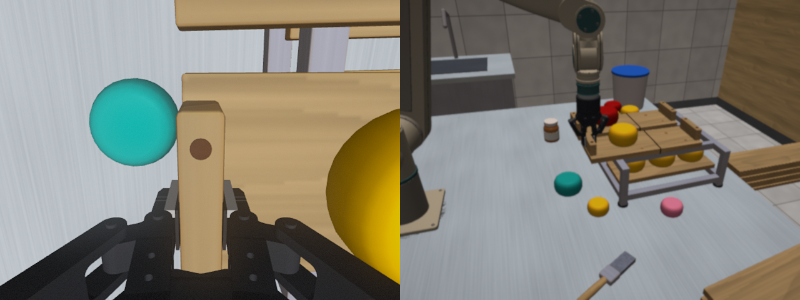

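The wrist view shows the batten held and the wheel following; the side view shows the board level. The turquoise piece stays on the table, well below the board. Continuing.

move_arm(translation=[[-0.2,0,0],[-0.4,0.01,0],[-0.5,0.01,0],[-0.5,0.01,0],[-0.5,0.01,0],[-0.5,0.01,0],[-0.5,0.01,0],[-0.5,0.01,0],[-0.5,0.01,0],[-0.5,0.01,0],[-0.4,0.01,0],[-0.2,0,0]], turn=[0,0,0,0,0,0,0,0,0,0,0,0])

```text
t: 3.72
eef_pos: [0.5433, -0.0319, 0.193]
eef_rot: [180.0, -0.2, -0.0]
contact_force: [5.4, -0.6, 0.5]
opening: 0.0209
```

move_arm(translation=[[-0.2,0,0],[-0.4,0.01,0],[-0.5,0.01,0],[-0.5,0.01,0],[-0.5,0.01,0],[-0.5,0.01,0],[-0.5,0.01,0],[-0.5,0.01,0],[-0.5,0.01,0],[-0.5,0.01,0],[-0.4,0.01,0],[-0.2,0,0]], turn=[0,0,0,0,0,0,0,0,0,0,0,0])

```text
t: 4.72
eef_pos: [0.4901, -0.0328, 0.1926]
eef_rot: [180.0, -0.1, -0.0]
contact_force: [3.7, -0.3, 1.2]
opening: 0.0214
```

```bash
python3 - <<'E'
from h import *
s=r.sense(); f=vision.grab_frame("wrist"); g=vision.grab_frame("side")
cv2.imwrite("pics/c4.png",np.hstack([cv2.resize(f,(400,300)),cv2.resize(g[80:320,230:550],(400,300))]))
print(s["t"],s["eef_pos"],s["eef_rot"],s["contact_force"],s["torque"],s["opening"])
E
```

```text
4.7167 [ 0.49014215 -0.03278367  0.19263693] [ 1.79993148e+02 -8.59863145e-02 -6.75115484e-03] [ 3.67290398 -0.26511502  1.16457179] [ 0.01508039 -1.61041842  0.01548295] 0.0213639154270032
```

View pics/c4.png

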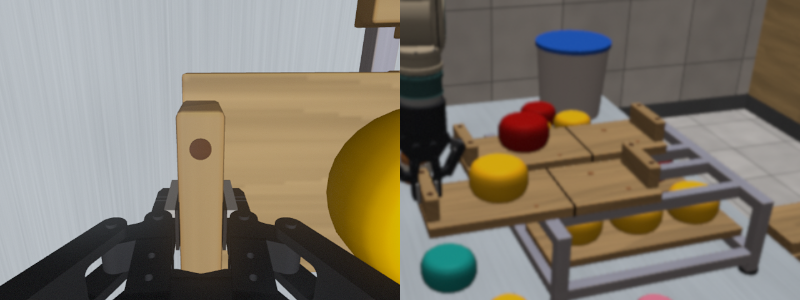

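The board is level and in hold, and the wheel is unmoved on it. About 5 cm remain, so I'll go 4 cm and measure the line against the rail.

move_arm(translation=[[-0.2,0,0],[-0.4,0.01,0],[-0.5,0.01,0],[-0.5,0.01,0],[-0.5,0.01,0],[-0.5,0.01,0],[-0.5,0.01,0],[-0.4,0.01,0],[-0.3,0,0],[-0.2,0,0],[0,0,0]], turn=[0,0,0,0,0,0,0,0,0,0,0])

```text
t: 5.73
eef_pos: [0.4493, -0.0334, 0.1923]
eef_rot: [180.0, 0.0, -0.0]
contact_force: [2.1, -0.4, 2.5]
opening: 0.0207
```

```bash
python3 - <<'E'
from h import *
s=r.sense(); f=vision.grab_frame("wrist"); g=vision.grab_frame("side"); e=vision.grab_frame("scene")
cv2.imwrite("pics/side5.png",g);cv2.imwrite("pics/scene5.png",e);cv2.imwrite("pics/wrist5.png",f)
cv2.imwrite("pics/c5.png",np.hstack([cv2.resize(e[190:340,230:430],(400,300),interpolation=2),cv2.resize(g[140:290,270:470],(400,300),interpolation=2)]))
print(s["t"],s["eef_pos"],s["eef_rot"],s["contact_force"],s["opening"])
E
```

```text
5.7333 [ 0.44929072 -0.03337488  0.19225296] [ 1.79999927e+02  4.53141271e-02 -8.21437669e-03] [ 2.12430675 -0.44380066  2.48516283] 0.020659631464776996
```

View pics/c5.png

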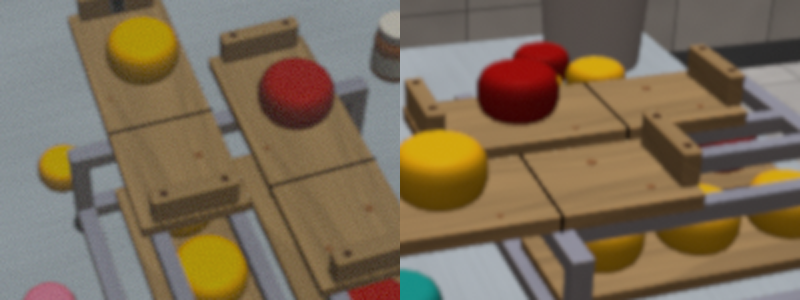

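View pics/wrist5.png

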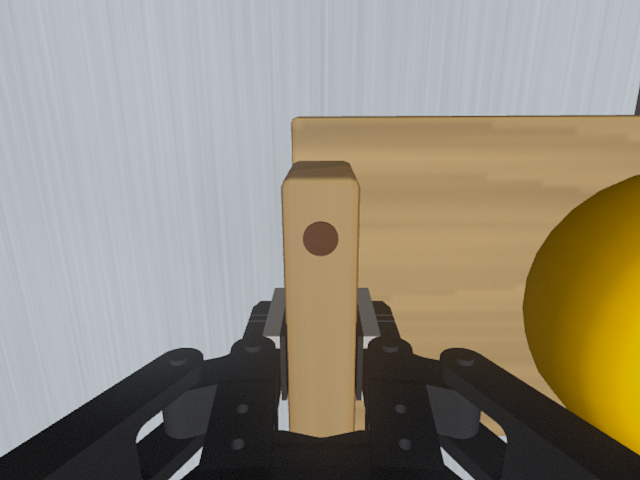

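```bash
python3 - <<'E'
from h import *
for n,uv,z,l in [("scene",(284,256.5),.17,'line'),("scene",(335,245),.17,'line'),("side",(330,216),.17,'line'),("side",(349,246),.17,'line'),("scene",(285,261),.15,'rail?')]:
    print(n,l,onz(n,uv,z).round(4))
print("expected rail px:")
for n in("scene","side"):
  for p in((.6645,.066,.15),(.6698,-.115,.15),(.667,.05,.15),(.6706,-.16,.15),(.6716,-.175,.15)): print(n,p,np.round(proj(n,p),1))
s=cv2.imread("pics/scene5.png"); d=cv2.imread("pics/side5.png")
cv2.imwrite("pics/c6.png",np.hstack([cv2.resize(s[225:285,260:340],(400,300),interpolation=2),cv2.resize(d[200:275,300:400],(400,300),interpolation=2)]))
E
```

```text
scene line [ 0.6779 -0.1006  0.17  ]
scene line [0.6785 0.0379 0.17  ]
side line [0.6813 0.0426 0.17  ]
side line [ 0.678  -0.0944  0.17  ]
scene rail? [ 0.6764 -0.0988  0.15  ]
expected rail px:
scene (0.6645, 0.066, 0.15) [343.3 244.1]
scene (0.6698, -0.115, 0.15) [278.4 260.6]
scene (0.667, 0.05, 0.15) [338.  246.1]
scene (0.6706, -0.16, 0.15) [261.7 264.7]
scene (0.6716, -0.175, 0.15) [256.2 266.2]
side (0.6645, 0.066, 0.15) [319.7 220.2]
side (0.6698, -0.115, 0.15) [348.2 260.2]
side (0.667, 0.05, 0.15) [322.8 223.2]
side (0.6706, -0.16, 0.15) [356.3 272.1]
side (0.6716, -0.175, 0.15) [359.6 276.1]
```

View pics/c6.png

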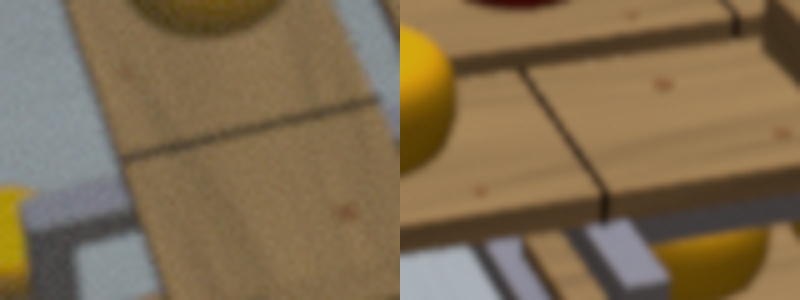

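The line lies at x ≈ 0.679 (scene 0.678, side 0.680) and the rail edge at ≈ 0.667–0.668, so about 11 mm remain. This agrees with the grip estimate (TCP target 0.438).

move_arm(translation=[[-0.1,0,0],[-0.2,0,0],[-0.3,0.01,0],[-0.3,0.01,0],[-0.2,0,0],[0,0,0],[0,0,0],[0,0,0]], turn=[0,0,0,0,0,0,0,0])

```text
t: 6.55
eef_pos: [0.4384, -0.0336, 0.1922]
eef_rot: [-180.0, 0.1, -0.0]
contact_force: [1.8, 0.3, 2.6]
opening: 0.0213
```

```bash
python3 - <<'E'
from h import *
s=r.sense(); g=vision.grab_frame("side"); e=vision.grab_frame("scene")
cv2.imwrite("pics/c7.png",np.vstack([np.hstack([cv2.resize(e[225:285,260:340],(400,300),interpolation=2),cv2.resize(g[200:275,300:400],(400,300),interpolation=2)]),np.hstack([cv2.resize(e[160:340,230:470],(400,300),interpolation=2),cv2.resize(g[120:300,230:470],(400,300),interpolation=2)])]))
print(s["t"],s["eef_pos"],s["eef_rot"],s["contact_force"],s["opening"])
E
```

```text
6.55 [ 0.4383651  -0.03355766  0.19221945] [-1.79997340e+02  7.08158959e-02 -6.34343759e-03] [1.8461836  0.32674148 2.5909071 ] 0.02128603487241352
```

View pics/c7.png

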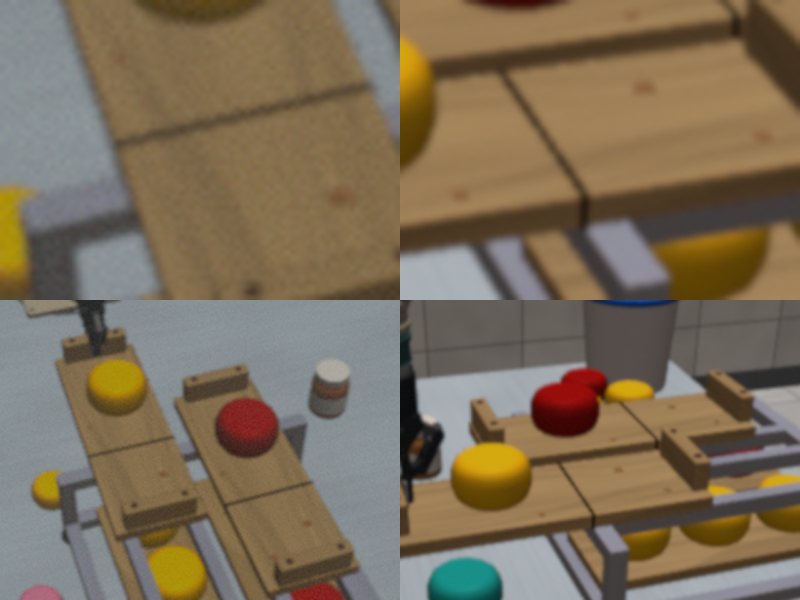

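```bash
python3 - <<'E'
from h import *
yaw=np.radians(.6); c,sn=np.cos(yaw),np.sin(yaw)
o=np.array([.4275,-.0335,.15])
P=[(0,-.07,.02),(0,.07,.02),(.4,.07,.02),(.4,-.07,.02),(.4,-.055,.062),(.4,.055,.062),(.378,.055,.062),(.378,-.055,.062),(0,-.055,.062),(0,.055,.062),(.24,-.07,.02),(.24,.07,.02),(.24,-.07,0)]
out=[]
for n,(x0,y0,x1,y1) in (("scene",(240,160,340,280)),("side",(220,160,420,280))):
    f=vision.grab_frame(n); k=4
    crop=cv2.resize(f[y0:y1,x0:x1],None,fx=k,fy=k,interpolation=2)
    for p in P:
        w=o+np.array([c*p[0]-sn*p[1],sn*p[0]+c*p[1],p[2]]); u=proj(n,w)
        cv2.circle(crop,(int((u[0]-x0+.5)*k),int((u[1]-y0+.5)*k)),3,(255,0,255),1)
    for p in((.6645,.066,.15),(.6698,-.115,.15)):
        u=proj(n,p);cv2.circle(crop,(int((u[0]-x0+.5)*k),int((u[1]-y0+.5)*k)),3,(255,255,0),1)
    cv2.imwrite(f"pics/ov_{n}.png",crop)
s=r.sense();print(s["t"],s["eef_pos"],s["contact_force"])
E
```

```text
6.75 [ 0.43835345 -0.03356808  0.19215955] [ 0.31019887 -0.0121054   2.62827212]
```

View pics/ov_scene.png

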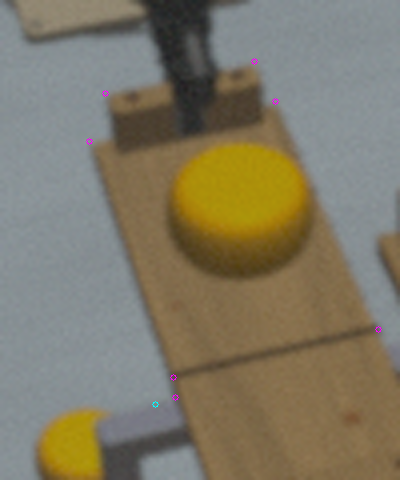

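View pics/ov_side.png

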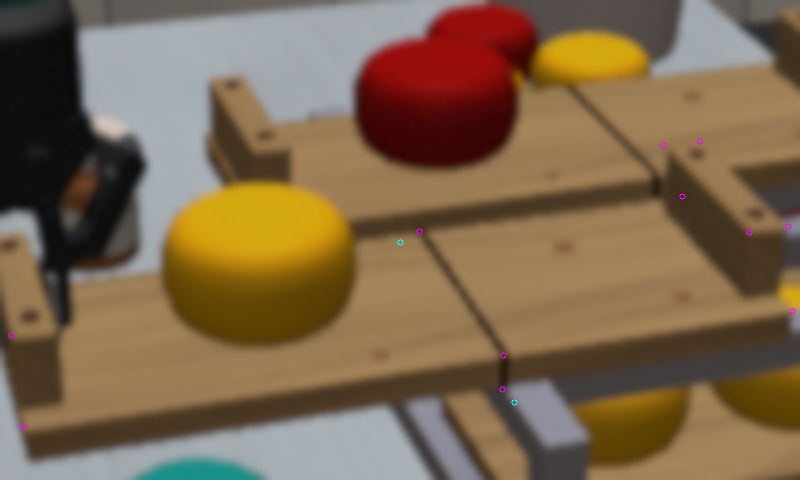

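The overlay of a level board at the target pose matches both pictures within about 2 px (3–4 mm). In the side view the line foot at (503,387) meets the rail's front edge at about (507,392). The wheel is in place, and the red board and jar are untouched. Handing in.

```bash
python3 - <<'E'
from h import *
r.finish_job(); s=r.sense(); print(s["t"],s["eef_pos"],s["contact_force"],s["opening"])
E
```

```text
the job is handed in; nothing more can be done
the job is handed in; nothing more can be done
```

I pinched the outer batten of the yellow wheel's board from above at 70 N and slid the board about 191 mm straight out. I then handed the job in at about 6.8 s, still holding it.

- **Line and level:** In the last pictures the dark line was within about 3 mm of the rail's front edge. The board's corners matched a level board at the target pose to within about 2 px (3–4 mm).
- **Wheels and bystanders:** By eye, the yellow wheel stood where it was on its board. The red board, red wheel and jar looked untouched. I did not check the brush in the last pictures, but nothing went near it.
- **Hold:** The hand stayed closed on the batten, with an opening of 21 mm.
- **Disagreements:** The wrist force read about 2.6 N upward at the end, where I expected about 3 N downward from the board's weight. I did not find the reason, but the pictures showed no tilt. The rack's angle measured about 1° off the board's, well within the 0.12 rad limit.
- **After hand-in:** My reading of the state afterwards was refused, so I have no numbers from the final second.

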